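Sort the bench after weighing out

ROBOT

A 6-joint arm with a two-finger parallel gripper is mounted at the origin on a cart in front of the work surface, level with it; the furniture and walls round the work are solid. World frame = base frame: x ahead of the robot, y to its left, z up, the work surface at z = 0. Lengths are in m, angles in rad, forces in N, time in s.
With the tool pointing down it reaches from about 0.35 to 0.775 m from the base axis. Payload 7.3 kg.
Tool frame: the origin (TCP) lies midway between the tips of the shut fingers; the grasp point (between the pads) lies arm.pinch_z behind it (arm.pinch_z is the distance from the TCP to the grasp point, in m); z points along the fingers, x is the direction in which the jaws open and shut, and the axes are right-handed (so a half turn about z gives the same grasp; the last joint's range is limited). The gripper opens to 92 mm and grips with 3 to 60 N. Pads are 19 mm wide; open, the fingers measure 130 mm over their backs; the gripper's body (75 mm by 190 mm) begins 47 mm behind the grasp point.
Start: joints at [-1.425, 0.342, 1.524, -0, 1.275, -0.146], TCP at [0.151, -0.503, 0.227] pointing down, gripper open.
Joint ranges: [-2.53, 2.53], [-0.77, 2.02], [0.04, 2.7], [-1, 4.14], [0.28, 2.66], [-3.11, 3.11]. Speed limits (rad/s): [2.57, 2.57, 3.14, 3.14, 3.14, 3.14].

INTERFACE

Orientations are given as a 3x3 rotation matrix whose columns are the frame's x, y, z axes.
In Python, from rig import arm gives the robot as it stands. The module is installed in compiled form; this text tells all that it offers.
- The arm moves only by the shell command python3 -m creep 'ROWS' [OPENING]. ROWS is JSON, a list that holds one entry, the list of rows, each a list of 4 numbers: the shift along the world's x, y, z in cm, then the turn about the world's z in rad. A call has 1 to 5 rows; each row is the pose to reach, as a shift and turn from the pose commanded when the call began; what a row does not reach only later rows make up. A row lasts 1/8 s, in which the tool goes at most 62.5 mm and 10.7 degrees, less where a joint would pass 70% of its speed; a pose out of reach is approached as far as the arm can. A call with a gripper value outside its range is refused whole. OPENING is the gripper's target within -1 to 1 (shut at 1, half-way at 0, fully open at -1), set as the call begins (- or left out, the last holds). The fingers move at their own pace and stop on an object; the grip force is fixed at half the most. Time passes only in rows, so rows that repeat a pose let the fingers close. It gives the time, the measured TCP pose, the force and the opening at its end, in the units of the state.
- arm.state(): the state, without advancing time (a new reading comes with each control period).
- arm.snapshot(name): name is "scene" or "top" or "wrist"; returns the picture (480x640x3 uint8, red, green, blue); there is no depth.
- arm.calibration(name): a dict with "fx", "fy", "cx", "cy" (pixels), "extrinsics" (4x4, takes a point from world to camera coordinates); the wrist camera has in their place "tool_from_camera" (4x4, takes a point from camera to tool coordinates, whose origin is the TCP and whose axes are the tool frame's). Camera axes: x right, y down, z forward; pixel columns grow to the right and rows downward; lengths in m; the calibration is good to about 2 mm. The wrist camera is an equidistant fisheye: a pixel r from the principal point sees the ray r / f radians off the axis. A picture is of the moment at which its call begins: read the wrist's pose just before it. calibration takes no time and is no camera call.
- arm.finish_job(): hands the job in, once; it reports no verdict.
The state is a dict: "t": time; "joints": joint angles; "joint_vel": joint speeds; "joint_efforts": joint torques, N m; "position": TCP position; "tcp_rot": TCP orientation; "contact_force": force on the tool from outside, world axes, zero at the start; "ft_torque": the same for the moment, N m; "grip_width": finger opening in m.
Only numpy, scipy, OpenCV 4.12 (cv2) and the standard library are available. Lean on these libraries where they do the work, as an engineer would, in place of code of your own. Each camera call takes 0.05 s, during which the arm holds its last target.

TASK

Please sort the things left on the left of the bench into the white trays: both screw-cap reagent bottles side by side in the long tray, both small weighing cups in the square tray, and the little conical flask in the round tray. Everything must stand upright, flat on the floor of its tray, and be let go; keep the bottles and the flask upright all the way.

Things in the scene. Friction and masses are not known exactly. Their poses are not given: they have to be found in the camera images.
- amber_bottle_mid (a point): reagent bottle of brown glass with a black screw cap, upright, 156 mm tall, about 0.45 kg; round body 68 mm in diameter up to 106 mm above its underside, neck and cap above that at most 36 mm: grip there from above. The point is on its axis, half-way up (78 mm); z is up. Belongs in the long tray. (The bottle at the far right back and the wash bottle are not part of the job.)
- clear_bottle_mid (a point): reagent bottle of clear glass with a blue screw cap, upright, 156 mm tall, about 0.45 kg; round body 68 mm in diameter up to 106 mm above its underside, neck and cap above that at most 36 mm: grip there from above. The point is on its axis, half-way up (78 mm); z is up. Belongs in the long tray. (The bottle at the far right back and the wash bottle are not part of the job.)
- cup_a_mid (a point): small white open weighing cup, round, 36 mm in diameter at the rim and a little narrower at the foot, 29 mm tall, light; grip it across the outside. The point is on its axis, half-way up (14.5 mm above its underside); z is up. One of two alike; belongs in the square tray.
- cup_b_mid (a point): small white open weighing cup, round, 36 mm in diameter at the rim and a little narrower at the foot, 29 mm tall, light; grip it across the outside. The point is on its axis, half-way up (14.5 mm above its underside); z is up. One of two alike; belongs in the square tray.
- flask_mid (a point): small conical glass flask, standing upright, 131 mm tall, about 0.16 kg; its foot is 78 mm in diameter and it tapers up to a neck 30 mm in diameter that runs from 87 to 130 mm above its underside, the place to grip from above. The point is on its axis, half-way up (65.5 mm above its underside); z is up. Belongs in the round tray. (The big flask at the back of the bench is not part of the job.)
- bottle_tray: long white rectangular tray for the two bottles, fixed to the bench: 186 mm along its x axis, 102 mm along its y axis, 3 mm walls and a thin rolled rim up to 17 mm high, floor 4 mm above its underside; inside 180 x 96 mm. Two bottles fit one behind the other along its x axis, for instance 45 mm to either side of its centre. The origin is the centre of its underside, on the bench top; z is up.
- cup_tray: square white tray for the two weighing cups, fixed to the bench: 116 x 116 mm, 3 mm walls and a thin rolled rim up to 17 mm high, floor 4 mm above its underside; inside 110 x 110 mm. Two cups fit for instance 28 mm to either side of its centre along its x axis. The origin is the centre of its underside, on the bench top; z is up.
- round_tray: round white tray for the conical flask, fixed to the bench: 120 mm in diameter, 3 mm wall and a thin rolled rim up to 17 mm high, floor 4 mm above its underside; inside diameter 114 mm. The origin is the centre of its underside, on the bench top; z is up.
Mind the look-alikes: they are no part of the job. What is shaped like the part that bears cup_a_mid but orange or pink is not meant.

How it is judged:
By the outcome, as a careful person would: the job done as asked, in the order asked, and still so for the second after the job is handed in, with the robot touching nothing.
It also fails if it takes over 125 s, if anything falls off the work surface, if the arm or the gripper's body presses on something with over 40 N, if the wrist force passes 120 N, or if a joint passes its speed limit or range.

## Working session

There is one attempt and no reset: what is moved stays moved. The work goes in short steps, Python scripts to look and compute and a shell command to move; the robot and the scene stay as the last step left them, time stands still between calls to the robot, and variables do not carry over. Pictures are saved under pics/ and viewed, and the job is handed in when it is done.

```bash
mkdir -p pics; ls
python3 - <<'E'
from rig import arm
import cv2
print(arm.state()); print(arm.pinch_z)
for n in("scene","top","wrist"):
    c=arm.calibration(n); print(n,c)
    cv2.imwrite(f"pics/{n}0.png",arm.snapshot(n)[:,:,::-1])
E
```

```text
pics
{'t': 0.0, 'joints': array([-1.42499596e+00,  3.42740435e-01,  1.52500715e+00, -3.34536287e-05,
        1.27540684e+00, -1.45999715e-01]), 'joint_vel': array([-0.00065155,  0.00032062, -0.00090598,  0.00245848, -0.00146361,
       -0.00134152]), 'joint_efforts': array([-1.53935867e-03, -4.31251645e+01, -2.44219530e+01,  7.17326417e-02,
        5.61624987e-02, -1.17650461e-04]), 'position': array([ 0.1509821 , -0.50239654,  0.22603922]), 'tcp_rot': array([[ 2.87685826e-01, -9.57724803e-01, -2.58566999e-04],
       [-9.57723584e-01, -2.87685876e-01,  1.54055738e-03],
       [-1.54981609e-03, -1.95560811e-04, -9.99998780e-01]]), 'contact_force': array([0.25391093, 0.12700739, 0.06794797]), 'ft_torque': array([-0.00177695, -0.00252847,  0.01126809]), 'grip_width': 0.09203121952491583}
0.0188
scene {'fx': 548.524644379537, 'fy': 548.524644379537, 'cx': 308.8819475202336, 'cy': 241.12482967713402, 'extrinsics': array([[-0.8535426 , -0.52089471,  0.01156419,  0.4689563 ],
       [-0.28185529,  0.44295587, -0.85108619,  0.20823615],
       [ 0.43820386, -0.72969775, -0.52489863,  1.0006
[... 207 characters left out ...]
2 , -0.99951348,  0.01184257, -0.02514327],
       [-0.99559072, -0.02979481, -0.08894597,  0.51740085],
       [ 0.08925554, -0.00922389, -0.99596605,  1.66506533],
       [ 0.        ,  0.        ,  0.        ,  1.        ]])}
wrist {'fx': 371.64829954431775, 'fy': 371.64829954431775, 'cx': 322.5505919050102, 'cy': 237.96352425224325, 'tool_from_camera': array([[ 9.99998146e-01, -1.15731453e-03,  1.53916276e-03,
        -7.36881807e-04],
       [ 6.73230541e-04,  9.58932660e-01,  2.83633039e-01,
        -7.62753254e-02],
       [-1.80420607e-03, -2.83631477e-01,  9.58931661e-01,
        -1.57949358e-01],
       [ 0.00000000e+00,  0.00000000e+00,  0.00000000e+00,
         1.00000000e+00]])}
```

View pics/scene0.png

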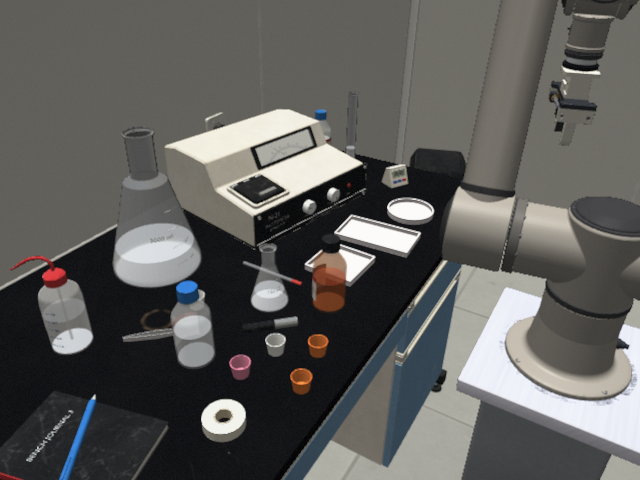

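View pics/top0.png

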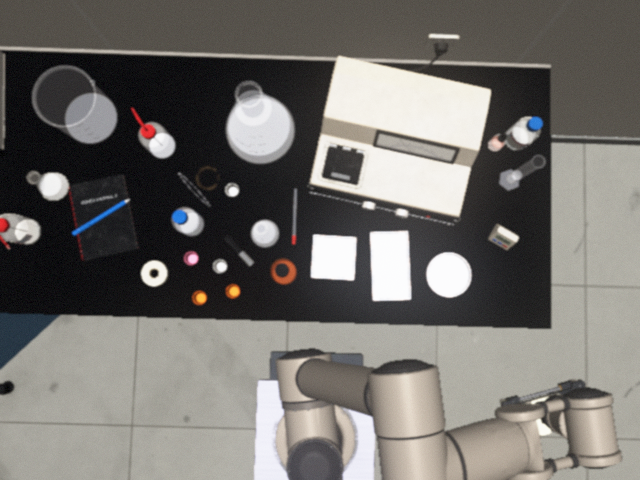

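```bash
cat > h.py <<'E'
import numpy as np, cv2
from rig import arm
def ray(n,u,v):
    c=arm.calibration(n);E=c["extrinsics"];R=E[:3,:3];t=E[:3,3]
    return -R.T@t, R.T@np.array([(u-c["cx"])/c["fx"],(v-c["cy"])/c["fy"],1])
def at(n,u,v,z):
    o,d=ray(n,u,v); return o+d*(z-o[2])/d[2]
def proj(n,p):
    c=arm.calibration(n);q=c["extrinsics"]@np.r_[p,1]
    return c["fx"]*q[0]/q[2]+c["cx"],c["fy"]*q[1]/q[2]+c["cy"]
def wproj(p,st):
    c=arm.calibration("wrist");T=c["tool_from_camera"]
    q=np.array(st["tcp_rot"]).T@(np.array(p)-st["position"]); q=T[:3,:3].T@(q-T[:3,3])
    th=np.arctan2(np.hypot(q[0],q[1]),q[2]);r=c["fx"]*th/np.hypot(q[0],q[1])
    return c["cx"]+r*q[0],c["cy"]+r*q[1]
def wat(u,v,z,st):
    c=arm.calibration("wrist");T=c["tool_from_camera"]
    x=np.array([(u-c["cx"]),(v-c["cy"])])/c["fx"];th=np.hypot(*x)
    d=np.r_[x/max(th,1e-9)*np.sin(th),np.cos(th)]
    R=np.array(st["tcp_rot"]);o=R@T[:3,3]+st["position"];d=R@T[:3,:3]@d
    return o+d*(z-o[2])/d[2]
E
python3 - <<'E'
import cv2
a=cv2.imread("pics/top0.png");cv2.imwrite("pics/top0a.png",cv2.resize(a[160:315,140:310],None,fx=4.6,fy=3.8*0+3.8,interpolation=2)[:600,:800])
cv2.imwrite("pics/top0b.png",cv2.resize(a[200:320,290:490],None,fx=4,fy=4,interpolation=2))
a=cv2.imread("pics/scene0.png");cv2.imwrite("pics/sc0a.png",cv2.resize(a[230:410,150:350],None,fx=3.3,fy=3.3,interpolation=2))
E
```

```text
(no output)
```

View pics/top0a.png

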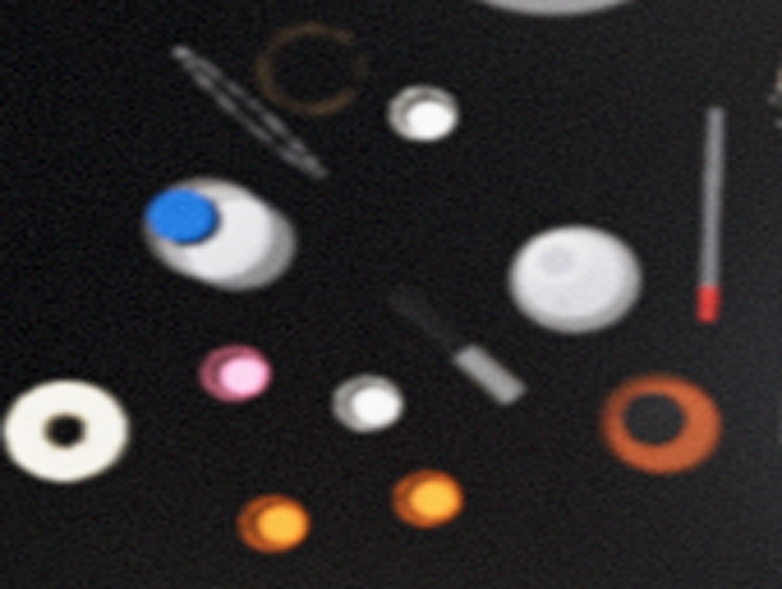

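View pics/top0b.png

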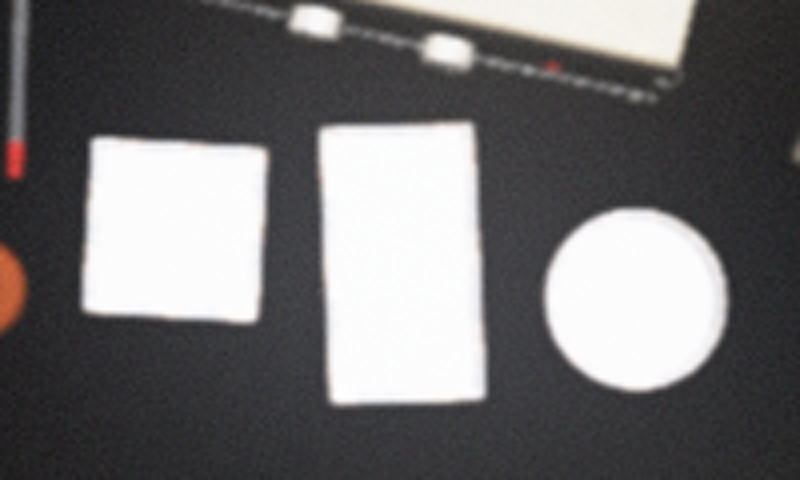

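View pics/sc0a.png

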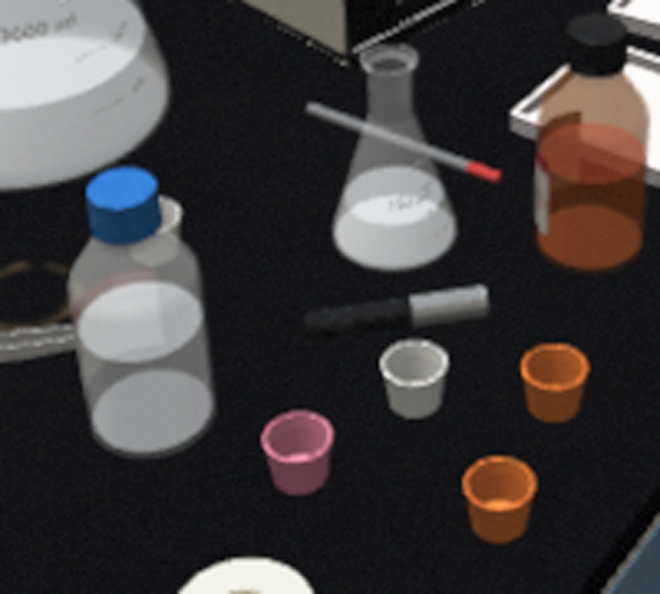

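Run:
```python
from h import *
im=cv2.imread("pics/top0.png"); hsv=cv2.cvtColor(im,cv2.COLOR_BGR2HSV)
g=cv2.cvtColor(im,cv2.COLOR_BGR2GRAY)
def blob(mask,box):
    x0,y0,x1,y1=box; m=mask[y0:y1,x0:x1].astype(np.uint8)
    cs,_=cv2.findContours(m,cv2.RETR_EXTERNAL,cv2.CHAIN_APPROX_NONE);c=max(cs,key=cv2.contourArea)
    r=cv2.minAreaRect(c); e=cv2.fitEllipse(c)
    return (r[0][0]+x0,r[0][1]+y0),r[1],r[2],(e[0][0]+x0,e[0][1]+y0),e[1]
for nm,box,z,th in[("cupA",(208,253,231,280),.029,70),("cupB",(222,180,244,202),.029,70),("flaskfoot",(245,215,285,252),.01,70),("sq",(300,225,365,285),.017,150),("long",(365,225,416,305),.017,150),("round",(420,245,480,305),.017,150)]:
    b=blob(g>th,box);print(nm,np.round(b[0],1),np.round(b[1],1),round(b[2],1),np.round(b[3],1),np.round(b[4],1),at("top",*b[0],z)[:2].round(4),at("top",*b[3],z)[:2].round(4))
blue=(hsv[...,0]>95)&(hsv[...,0]<125)&(hsv[...,1]>120)
b=blob(blue,(165,200,205,240));print("cap",b[0],b[1],at("top",*b[0],.15)[:2])
am=(hsv[...,0]<18)&(hsv[...,1]>90)&(hsv[...,2]>60)
b=blob(am,(265,255,302,290));print("amber",b[0],b[1],at("top",*b[0],.05)[:2],"cap",at("top",282.4,270.5,.156)[:2])
print("flaskrim",at("top",261.3,228.9,.131)[:2])
for k,u,v,z in[("flaskrim",268,248,.131),("amb cap top",331,239,.156),("blue cap top",187,287.5,.156),("cupA rim",275.5,340,.029)]: print(k,at("scene",u,v,z)[:2].round(3))
st=arm.state(); print("yaw x axis",np.degrees(np.arctan2(st["tcp_rot"][1,0],st["tcp_rot"][0,0])))
```

```text
cupA [219.5 266. ] [14. 15.] 90.0 [219.5 265.8] [14.2 15.1] [0.4508 0.2707] [0.4513 0.2706]
cupB [231.5 189.5] [13. 15.] 90.0 [231.6 189.6] [13.7 15.1] [0.6607 0.2471] [0.6606 0.2468]
flaskfoot [264.5 232.5] [28.3 28.3] 45.0 [264.5 233. ] [27.8 28.2] [0.5474 0.1544] [0.5461 0.1543]
sq [333.3 257. ] [44.1 44.2] 3.6 [333.3 257. ] [50.5 50.8] [ 0.4852 -0.0363] [ 0.4852 -0.0361]
long [390.1 265.4] [70.1 39. ] 87.8 [390.  265.5] [43.4 84.3] [ 0.4667 -0.1918] [ 0.4665 -0.1916]
round [448.8 274.2] [45.3 44.5] 45.0 [448.5 274.4] [44.4 45. ] [ 0.4474 -0.3524] [ 0.447  -0.3516]
cap (178.5, 216.5) (13.0, 15.0) [0.56656473 0.36013201]
amber (283.0, 271.0) (26.0, 26.0) [0.44144735 0.09776765] cap [0.43789674 0.09340588]
flaskrim [0.54355811 0.15229331]
flaskrim [0.546 0.159]
amb cap top [0.441 0.101]
blue cap top [0.566 0.362]
cupA rim [0.453 0.274]
yaw x axis -73.2831824603553
```

Candidates in the top view are the white cups at (220,266) and (232,190), which are the ones I want. The orange cups at (200,298) and (233,291) and the pink cup at (191,258) are decoys. The clear bottle has its cap at (179,217); the wash bottles at (150,135) and (20,230) and the bottle at the far right (530,127) are not part of the job. The amber bottle is at (283,271). The small flask is at (264,233), not the big one at (260,128). The crops confirm these choices, so I'm moving toward the amber bottle.

```bash
python3 -m creep '[[[4.5,4,0,-0.1],[9,8,1,-0.22],[13.5,12.5,2,-0.22],[18,17,2,-0.22],[22,21.5,2,-0.22]]]' -1
python3 -m creep '[[[3,5,0,0],[5,10,0,0],[6,15.5,0,0],[6.5,21,0,0],[6.8,27,0,0]]]'
python3 -m creep '[[[0,5,0,0],[0,9,0,0],[0,11,0,0],[0,11,0,0]]]'
python3 - <<'E'
from h import *
st=arm.state();print(st["position"],st["t"]);im=arm.snapshot("wrist");cv2.imwrite("pics/w1.png",im[:,:,::-1])
for p in[(.44,.096,.156),(.44,.096,0),(.546,.156,.131)]:print(wproj(p,st))
E
```

```text
t: 0.78
position: [0.3717, -0.2868, 0.2468]
tcp_rot: [[0.071, -0.997, 0.0], [-0.997, -0.071, -0.0], [0.0, -0.0, -1.0]]
contact_force: [0.2, 0.5, -0.5]
grip_width: 0.0917
t: 1.4
position: [0.4385, -0.0167, 0.2466]
tcp_rot: [[0.071, -0.997, 0.0], [-0.997, -0.071, -0.0], [0.0, -0.0, -1.0]]
contact_force: [0.7, 0.7, 0.4]
grip_width: 0.0918
t: 1.9
position: [0.4382, 0.0927, 0.2466]
tcp_rot: [[0.074, -0.997, -0.001], [-0.997, -0.074, -0.0], [0.0, 0.001, -1.0]]
contact_force: [-1.0, -0.6, 0.7]
grip_width: 0.0918
[0.43824427 0.09265236 0.24655408] 1.9
(np.float64(318.3000046330592), np.float64(238.90273715353243))
(np.float64(319.591313894555), np.float64(198.47478048244108))
(np.float64(247.1695418387805), np.float64(84.53351985405962))
```

View pics/w1.png

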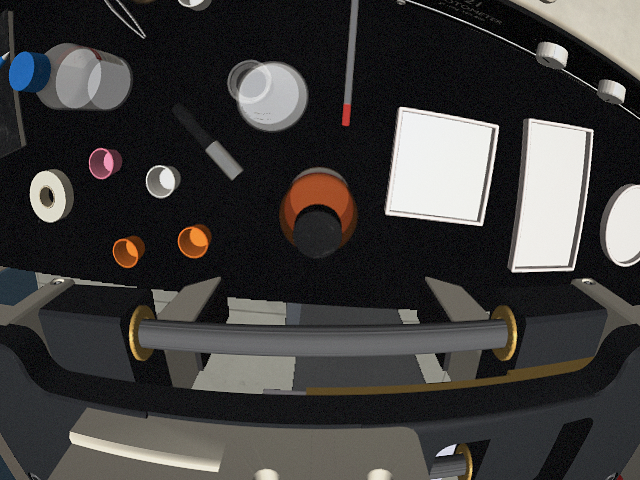

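Run:
```python
from h import *
st=arm.state()
im=cv2.imread("pics/w1.png");cv2.imwrite("pics/w1c.png",cv2.resize(im[140:280,250:400],None,fx=4,fy=4))
print("cap",wat(318,232,.156,st)); print("flask rim",wat(249.5,82,.131,st)); print("cupA",wat(163,180,.029,st))
print("cap blue",wat(30,72,.156,st))
for c in[(400,109),(497,125),(483,224),(388,214)]:print("sq",wat(*c,.017,st)[:2].round(4))
for c in[(526,120),(593,131),(575,269),(510,270)]:print("long",wat(*c,.017,st)[:2].round(4))
```

```text
cap [0.44508612 0.09564977 0.156     ]
flask rim [0.54811654 0.15335293 0.131     ]
cupA [0.45619302 0.26557264 0.029     ]
cap blue [0.56608222 0.34335426 0.156     ]
sq [0.5451 0.0188]
sq [ 0.5439 -0.0942]
sq [ 0.4299 -0.0937]
sq [0.432  0.0204]
long [ 0.5563 -0.1318]
long [ 0.5633 -0.2379]
long [ 0.3811 -0.2512]
long [ 0.3756 -0.1439]
```

View pics/w1c.png

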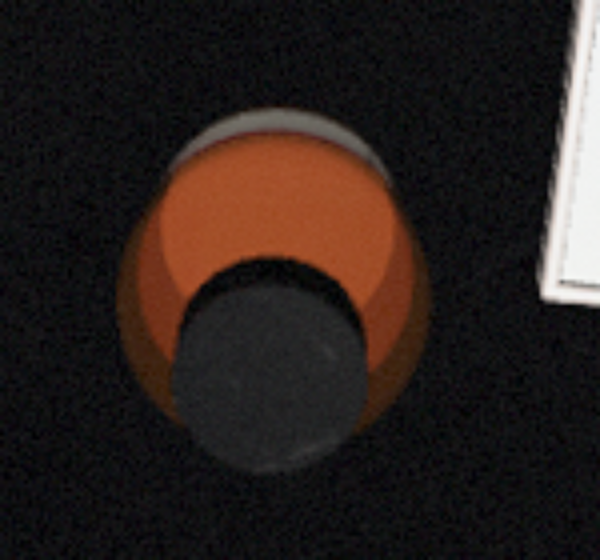

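The cap disc is centred at (318,234), which puts the bottle axis at about (0.442, 0.096). I'll descend and grip.

```bash
python3 -m creep '[[[0.35,0.3,-3,0],[0.35,0.3,-7,0],[0.35,0.3,-11,0],[0.35,0.3,-12.8,0],[0.35,0.3,-12.8,0]]]'
python3 -m creep '[[[0,0,0,0],[0,0,0,0],[0,0,0,0],[0,0,0,0],[0,0,0,0]]]' 1
python3 -m creep '[[[0,0,0,0],[0,0,1,0],[0,0,2,0],[0,0,4,0],[0,0,5,0]]]'
```

```text
t: 2.58
position: [0.4413, 0.0935, 0.1176]
tcp_rot: [[0.07, -0.998, -0.003], [-0.998, -0.07, -0.0], [0.0, 0.003, -1.0]]
contact_force: [-0.2, 0.3, 0.7]
grip_width: 0.0921
t: 3.2
position: [0.4421, 0.0947, 0.1189]
tcp_rot: [[0.072, -0.997, 0.0], [-0.997, -0.072, -0.0], [0.0, -0.0, -1.0]]
contact_force: [-0.3, -0.2, -0.1]
grip_width: 0.0466
t: 3.82
position: [0.4424, 0.0946, 0.1699]
tcp_rot: [[0.072, -0.997, 0.001], [-0.997, -0.072, -0.0], [0.0, -0.001, -1.0]]
contact_force: [0.9, -0.0, -5.7]
grip_width: 0.0341
```

Run:
```python
from h import *
st=arm.state();print(st["position"],st["grip_width"],st["contact_force"]);im=arm.snapshot("wrist");cv2.imwrite("pics/w2.png",im[:,:,::-1])
im=arm.snapshot("scene")[:,:,::-1];cv2.imwrite("pics/s2.png",cv2.resize(im[150:350,220:420],None,fx=3,fy=3))
```

```text
[0.44239609 0.09461885 0.16989591] 0.03407061595402214 [ 0.89442757 -0.01228112 -5.71548851]
```

View pics/s2.png

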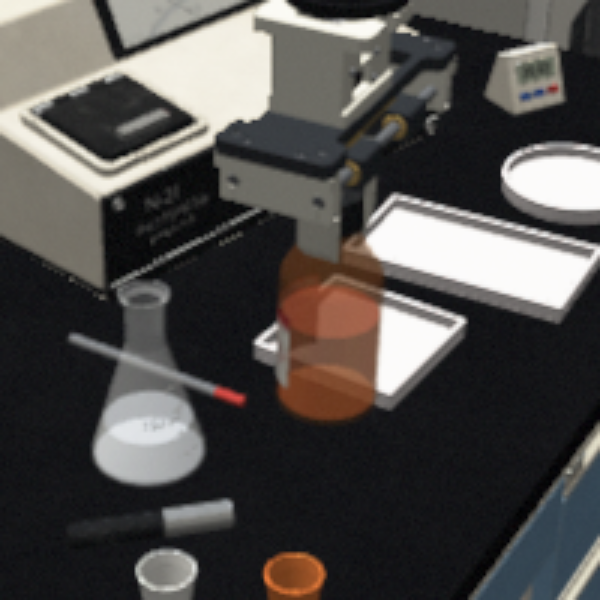

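```bash
python3 -m creep '[[[0.5,-2,0,0],[1.5,-6,0,0],[2.7,-11,0,0],[4,-16,0,0],[5.2,-21,0,0]]]'
python3 -m creep '[[[1,-4,0,0],[1.6,-6.5,0,0],[1.7,-7.3,0,0],[1.7,-7.4,0,0],[1.7,-7.4,-1.5,0]]]'
python3 -m creep '[[[0,0,-1,0],[0,0,-1.5,0],[0,0,-2,0],[0,0,-2.4,0]]]'
python3 - <<'E'
from h import *
st=arm.state();print(st["position"],st["t"])
im=arm.snapshot("scene")[:,:,::-1];cv2.imwrite("pics/s3.png",cv2.resize(im[130:280,300:480],None,fx=4,fy=4))
E
```

```text
t: 4.55
position: [0.4939, -0.1168, 0.168]
tcp_rot: [[0.072, -0.997, -0.001], [-0.997, -0.072, 0.001], [-0.001, 0.001, -1.0]]
contact_force: [1.4, -0.1, -4.5]
grip_width: 0.0343
t: 5.18
position: [0.5115, -0.1886, 0.154]
tcp_rot: [[0.073, -0.997, 0.002], [-0.997, -0.073, -0.001], [0.001, -0.002, -1.0]]
contact_force: [-0.3, -0.1, -5.9]
grip_width: 0.0342
t: 5.68
position: [0.5112, -0.1893, 0.1296]
tcp_rot: [[0.072, -0.997, 0.0], [-0.997, -0.072, -0.0], [0.0, -0.0, -1.0]]
contact_force: [-0.6, 0.3, -4.9]
grip_width: 0.0342
[ 0.51116012 -0.18932477  0.12955445] 5.675
```

View pics/s3.png

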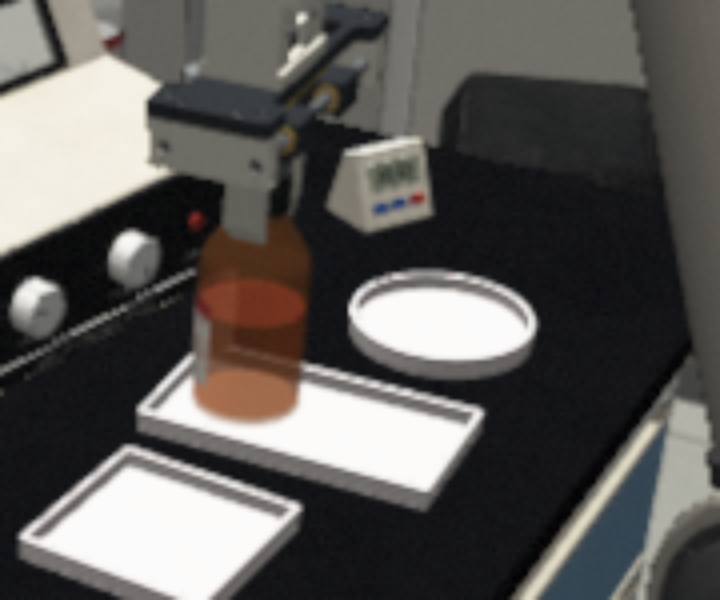

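```bash
python3 -m creep '[[[0,0,-0.2,0],[0,0,-0.4,0],[0,0,-0.4,0]]]'; python3 -m creep '[[[0,0,-0.15,0],[0,0,-0.15,0]]]'
```

```text
t: 6.1
position: [0.511, -0.1894, 0.1257]
tcp_rot: [[0.072, -0.997, -0.0], [-0.997, -0.072, -0.0], [0.0, 0.0, -1.0]]
contact_force: [-0.7, 0.4, -6.0]
grip_width: 0.0343
t: 6.35
position: [0.511, -0.1893, 0.1242]
tcp_rot: [[0.072, -0.997, -0.0], [-0.997, -0.072, -0.0], [-0.0, 0.0, -1.0]]
contact_force: [-1.0, -0.1, -5.3]
grip_width: 0.0341
```

```bash
python3 -m creep '[[[0,0,-0.1,0],[0,0,-0.1,0]]]'; python3 -m creep '[[[0,0,-0.1,0],[0,0,-0.1,0]]]'
```

```text
t: 6.6
position: [0.5111, -0.1894, 0.1233]
tcp_rot: [[0.072, -0.997, 0.0], [-0.997, -0.072, -0.0], [0.0, -0.0, -1.0]]
contact_force: [-0.7, 1.0, -6.1]
grip_width: 0.0341
t: 6.85
position: [0.5115, -0.1894, 0.1231]
tcp_rot: [[0.072, -0.997, 0.001], [-0.997, -0.072, -0.001], [0.001, -0.001, -1.0]]
contact_force: [-1.1, 0.7, 3.2]
grip_width: 0.0347
```

Contact force is +3 N, so I'll release, go up, and head for the clear bottle.

```bash
python3 -m creep '[[[0,0,0,0],[0,0,0,0],[0,0,0,0],[0,0,0,0],[0,0,0,0]]]' -1
python3 -m creep '[[[0,0,1,0],[0,0,4,0],[0,0,8,0],[-1,3,11,0],[-2,8,11,0]]]'
python3 -m creep '[[[0,6,0,0],[0,12,0,0],[0.5,18,0,0],[1,24,0,0],[2,30,0,0]]]'
python3 -m creep '[[[2,5,0,0],[4,10,0,0],[5.5,14,0,0],[5.5,15,0,0],[5.5,15,0,0]]]'
python3 - <<'E'
from h import *
st=arm.state();print(st["position"],st["t"]);im=arm.snapshot("wrist");cv2.imwrite("pics/w4.png",im[:,:,::-1])
im=arm.snapshot("scene")[:,:,::-1];cv2.imwrite("pics/s4.png",im)
E
```

```text
t: 7.48
position: [0.5111, -0.1894, 0.1222]
tcp_rot: [[0.072, -0.997, -0.0], [-0.997, -0.072, -0.0], [0.0, 0.0, -1.0]]
contact_force: [0.1, 0.4, -0.4]
grip_width: 0.0798
t: 8.1
position: [0.4923, -0.11, 0.2354]
tcp_rot: [[0.069, -0.998, 0.006], [-0.998, -0.069, -0.002], [0.003, -0.006, -1.0]]
contact_force: [-0.1, 1.2, -0.6]
grip_width: 0.0921
t: 8.72
position: [0.511, 0.1927, 0.2334]
tcp_rot: [[0.072, -0.997, 0.002], [-0.997, -0.072, 0.0], [0.0, -0.002, -1.0]]
contact_force: [1.0, -0.5, -0.4]
grip_width: 0.0915
t: 9.35
position: [0.5656, 0.3406, 0.2323]
tcp_rot: [[0.073, -0.997, -0.0], [-0.997, -0.073, -0.001], [0.001, 0.0, -1.0]]
contact_force: [0.0, 0.9, -0.1]
grip_width: 0.0916
[0.56562122 0.34064733 0.2323278 ] 9.35
```

View pics/w4.png

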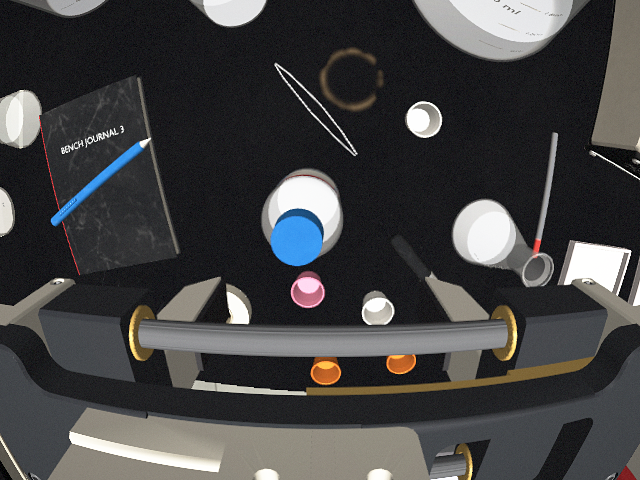

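View pics/s4.png

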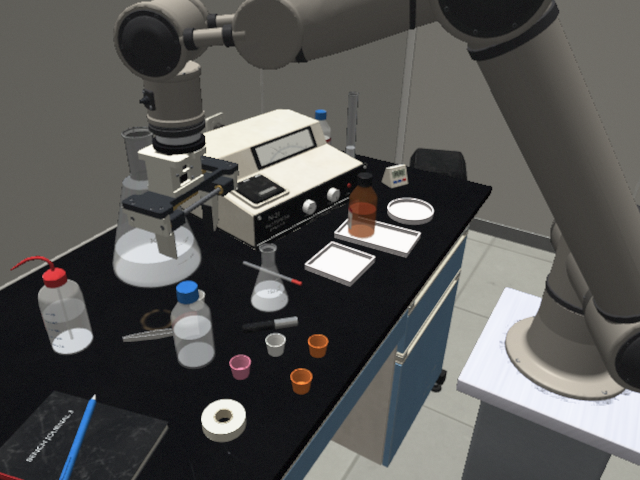

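Amber stands in the long tray at scene (362,220). In the wrist view the blue cap is at (297,237), cup B at (423,119) and cup A at (377,308).

Run:
```python
from h import *
st=arm.state();im=cv2.imread("pics/w4.png");h=cv2.cvtColor(im,cv2.COLOR_BGR2HSV)
m=((h[...,0]>95)&(h[...,0]<125)&(h[...,1]>120)).astype(np.uint8);m[:195]=0;m[280:]=0;m[:,:250]=0
c=max(cv2.findContours(m,0,1)[0],key=cv2.contourArea);e,r=cv2.minEnclosingCircle(c);print(e,r)
print(wat(e[0],e[1],.153,st),wat(e[0],e[1],.156,st))
print("cupB",wat(423,118,.029,st),wat(424,121,.002,st),"cupA",wat(377.5,304,.029,st),"flask",wat(537.5,268,.131,st))
```

```text
(297.0486145019531, 237.15765380859375) 29.00312042236328
[0.57116815 0.35709166 0.153     ] [0.5720594  0.35694631 0.156     ]
cupB [0.66447302 0.24757701 0.029     ] [0.66310209 0.23887074 0.002     ] cupA [0.46445751 0.27206961 0.029     ] flask [0.55149228 0.15570917 0.131     ]
```

```bash
python3 -m creep '[[[0.3,1.7,-1,0],[0.3,1.7,-4,0],[0.3,1.7,-8,0],[0.3,1.7,-11.2,0],[0.3,1.7,-11.2,0]]]'
python3 -m creep '[[[0,0,0,0],[0,0,0,0],[0,0,0,0],[0,0,0,0],[0,0,0,0]]]' 1
python3 -m creep '[[[0,0,0,0],[0,0,0,0],[0,0,0,0]]]'
python3 -m creep '[[[0,0,1,0],[0,0,2.5,0],[0,0,4,0],[0,0,5.5,0],[0,0,6,0]]]'
```

```text
t: 10.07
position: [0.5674, 0.3569, 0.117]
tcp_rot: [[0.071, -0.997, -0.006], [-0.997, -0.071, -0.003], [0.002, 0.006, -1.0]]
contact_force: [-0.6, 0.6, -0.3]
grip_width: 0.0919
t: 10.7
position: [0.5691, 0.3577, 0.1205]
tcp_rot: [[0.072, -0.997, 0.0], [-0.997, -0.072, 0.0], [-0.0, -0.0, -1.0]]
contact_force: [0.1, 0.1, -0.1]
grip_width: 0.047
t: 11.08
position: [0.569, 0.3577, 0.1203]
tcp_rot: [[0.072, -0.997, 0.0], [-0.997, -0.072, 0.0], [-0.0, -0.0, -1.0]]
contact_force: [0.2, 1.1, 0.4]
grip_width: 0.0347
t: 11.7
position: [0.5696, 0.3579, 0.1822]
tcp_rot: [[0.072, -0.997, 0.002], [-0.997, -0.072, 0.001], [-0.001, -0.002, -1.0]]
contact_force: [0.8, 0.5, -4.6]
grip_width: 0.0344
```

```bash
python3 -m creep '[[[-1.5,-1,0,0],[-4.5,-3,0,0],[-8,-6,0,0],[-11.5,-10,0,0],[-14,-14,0,0]]]'
python3 -m creep '[[[-0.5,-5,0,0],[-0.6,-10,0,0],[-0.6,-15,0,0],[-0.6,-20,0,0],[-0.6,-25,0,0]]]'
python3 -m creep '[[[0,-5,0,0],[0,-10,0,0],[0,-14,0,0],[0,-16,0,0],[0,-16.2,0,0]]]'
python3 -m creep '[[[0,0,-1,0],[0,0,-3,0],[0,0,-4.4,0],[0,0,-4.8,0],[0,0,-4.8,0]]]'
python3 - <<'E'
from h import *
st=arm.state();print(st["position"],st["t"])
im=arm.snapshot("scene")[:,:,::-1];cv2.imwrite("pics/s5.png",cv2.resize(im[130:280,300:480],None,fx=4,fy=4))
im=arm.snapshot("top")[:,:,::-1];cv2.imwrite("pics/t5.png",cv2.resize(im[200:320,290:490],None,fx=4,fy=4))
E
```

```text
t: 12.32
position: [0.4273, 0.2166, 0.1803]
tcp_rot: [[0.073, -0.997, -0.0], [-0.997, -0.073, -0.0], [0.0, 0.0, -1.0]]
contact_force: [-0.3, -0.9, -3.1]
grip_width: 0.0346
t: 12.95
position: [0.4229, -0.0339, 0.1807]
tcp_rot: [[0.072, -0.997, 0.001], [-0.997, -0.072, -0.0], [0.0, -0.001, -1.0]]
contact_force: [0.3, 0.4, -3.2]
grip_width: 0.0345
t: 13.58
position: [0.4229, -0.195, 0.1802]
tcp_rot: [[0.07, -0.998, -0.0], [-0.998, -0.07, 0.0], [-0.0, 0.0, -1.0]]
contact_force: [0.2, -0.1, -4.5]
grip_width: 0.0347
t: 14.2
position: [0.4232, -0.1941, 0.1322]
tcp_rot: [[0.072, -0.997, -0.0], [-0.997, -0.072, 0.0], [-0.0, 0.0, -1.0]]
contact_force: [-0.3, -0.8, -4.2]
grip_width: 0.0347
[ 0.42316261 -0.19406392  0.13217138] 14.2
```

View pics/s5.png

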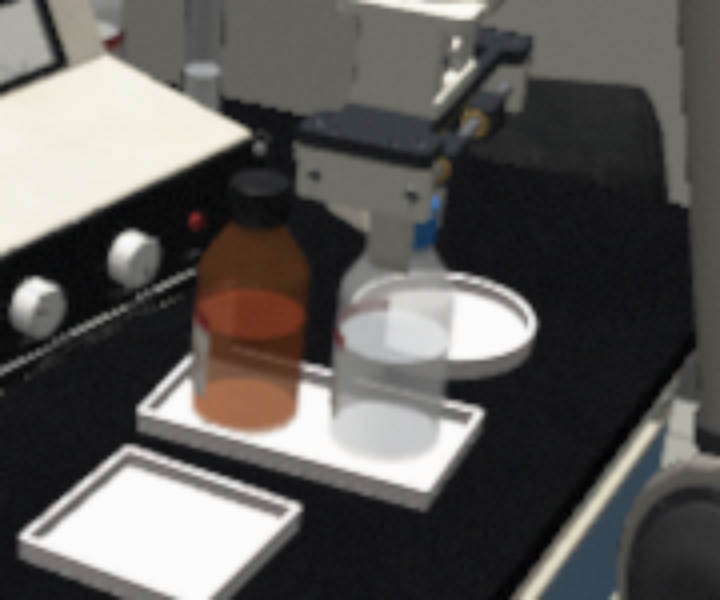

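Clear bottle is over the near half of the tray, upright, with amber upright beside it. I'll lower it until it touches.

```bash
python3 -m creep '[[[0,0,-0.2,0],[0,0,-0.4,0],[0,0,-0.6,0],[0,0,-0.6,0]]]'; python3 -m creep '[[[0,0,-0.1,0],[0,0,-0.1,0]]]'; python3 -m creep '[[[0,0,-0.1,0],[0,0,-0.1,0]]]'
```

```text
t: 14.8
position: [0.4229, -0.1943, 0.1261]
tcp_rot: [[0.072, -0.997, -0.0], [-0.997, -0.072, 0.0], [-0.0, 0.0, -1.0]]
contact_force: [1.1, -1.2, -3.4]
grip_width: 0.0348
t: 15.05
position: [0.423, -0.1944, 0.1252]
tcp_rot: [[0.072, -0.997, -0.0], [-0.997, -0.072, -0.0], [0.0, 0.0, -1.0]]
contact_force: [-0.8, -0.0, -4.1]
grip_width: 0.0346
t: 15.3
position: [0.4231, -0.1944, 0.1243]
tcp_rot: [[0.072, -0.997, 0.0], [-0.997, -0.072, -0.0], [0.0, -0.0, -1.0]]
contact_force: [-0.1, -0.0, -3.6]
grip_width: 0.035
```

```bash
python3 -m creep '[[[0,0,-0.1,0],[0,0,-0.1,0]]]'; python3 -m creep '[[[0,0,-0.1,0],[0,0,-0.1,0]]]'
```

```text
t: 15.55
position: [0.4235, -0.1944, 0.1242]
tcp_rot: [[0.072, -0.997, 0.001], [-0.997, -0.072, -0.001], [0.001, -0.001, -1.0]]
contact_force: [-2.0, 2.3, 5.5]
grip_width: 0.0346
t: 15.8
position: [0.4239, -0.1944, 0.1242]
tcp_rot: [[0.072, -0.997, 0.003], [-0.997, -0.072, -0.001], [0.001, -0.003, -1.0]]
contact_force: [-2.1, 3.5, 14.0]
grip_width: 0.0347
```

```bash
python3 -m creep '[[[0,0,0.1,0],[0,0,0.1,0],[0,0,0.1,0],[0,0,0.1,0],[0,0,0.1,0]]]' -1
python3 -m creep '[[[0,0,1,0],[0,0,4,0],[0,0,8,0],[0,3,9,0],[0,8,9,0]]]' 
python3 -m creep '[[[0,6,0,0],[0,12,0,0],[0,18,0,0],[0,24,0,0],[0.5,29,0,0]]]' 0
python3 -m creep '[[[0.5,4,0,0],[1.2,8,0,0],[1.5,9.5,-3,0],[1.5,9.5,-8,0],[1.5,9.5,-8,0]]]'
python3 - <<'E'
from h import *
st=arm.state();print(st["position"],st["t"]);im=arm.snapshot("wrist");cv2.imwrite("pics/w6.png",im[:,:,::-1])
im=arm.snapshot("scene")[:,:,::-1];cv2.imwrite("pics/s6.png",im)
print(wproj((.451,.271,.029),st))
E
```

```text
t: 16.42
position: [0.423, -0.1944, 0.1231]
tcp_rot: [[0.072, -0.997, -0.0], [-0.997, -0.072, 0.0], [-0.0, 0.0, -1.0]]
contact_force: [-0.4, 0.2, -0.5]
grip_width: 0.08
t: 17.05
position: [0.4239, -0.1147, 0.215]
tcp_rot: [[0.069, -0.998, 0.003], [-0.998, -0.069, -0.002], [0.002, -0.003, -1.0]]
contact_force: [0.5, 0.4, 0.0]
grip_width: 0.0915
t: 17.68
position: [0.4277, 0.1779, 0.2142]
tcp_rot: [[0.073, -0.997, 0.001], [-0.997, -0.073, 0.0], [-0.0, -0.001, -1.0]]
contact_force: [1.4, -0.3, -0.2]
grip_width: 0.0477
t: 18.3
position: [0.4408, 0.2699, 0.1309]
tcp_rot: [[0.072, -0.997, -0.007], [-0.997, -0.072, -0.003], [0.003, 0.007, -1.0]]
contact_force: [0.2, -0.0, -0.3]
grip_width: 0.0455
[0.44082386 0.2698981  0.13092331] 18.3
(np.float64(321.99854265638834), np.float64(222.5851170691263))
```

View pics/w6.png

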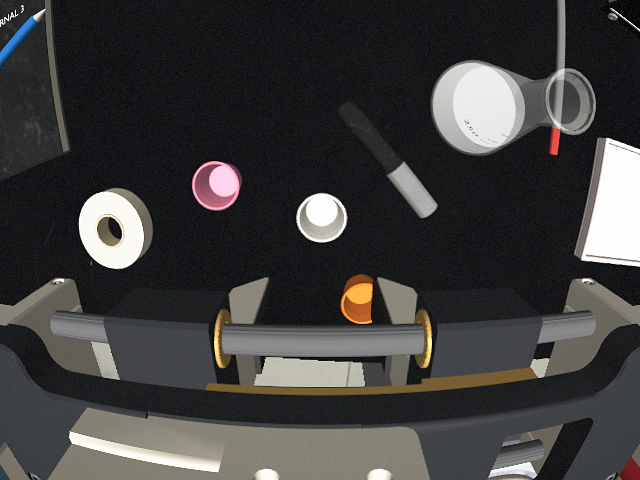

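View pics/s6.png

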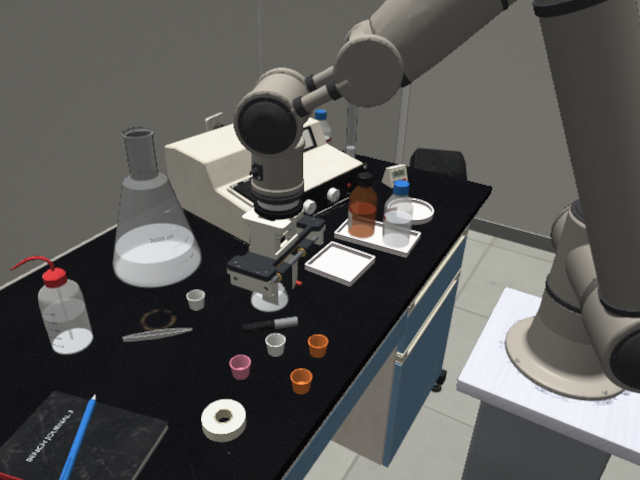

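Both bottles stand in the long tray at scene (362,207) and (397,215). Cup A (white) is at wrist (321,217). I'll settle, then measure again.

```bash
python3 -m creep '[[[0,0,0,0],[0,0,0,0]]]'
python3 - <<'E'
from h import *
st=arm.state();im=arm.snapshot("wrist");g=im.min(2)
m=(g>110).astype(np.uint8);m[:185]=0;m[250:]=0;m[:,:285]=0;m[:,360:]=0
c=max(cv2.findContours(m,0,1)[0],key=cv2.contourArea);e,r=cv2.minEnclosingCircle(c);print(e,r,wat(*e,.028,st),st["position"])
E
```

```text
t: 18.65
position: [0.4439, 0.2708, 0.1349]
tcp_rot: [[0.071, -0.997, 0.003], [-0.997, -0.071, 0.001], [-0.001, -0.003, -1.0]]
contact_force: [0.4, 0.4, 0.2]
grip_width: 0.0459
(322.5918273925781, 222.0) 24.915132522583008 [0.45430049 0.27182369 0.028     ] [0.44392911 0.27080179 0.13489685]
```

```bash
python3 -m creep '[[[0.9,0,-3,0],[0.9,0,-7,0],[0.9,0,-10,0],[0.9,0,-11.5,0],[0.9,0,-11.5,0]]]'
python3 -m creep '[[[0,0,-0.5,0],[0,0,-1,0],[0,0,-1.4,0],[0,0,-1.4,0]]]'
python3 -m creep '[[[0,0,0,0],[0,0,0,0],[0,0,0,0],[0,0,0,0]]]' 1
```

```text
t: 19.32
position: [0.4519, 0.2705, 0.018]
tcp_rot: [[0.072, -0.997, -0.001], [-0.997, -0.072, -0.0], [0.0, 0.001, -1.0]]
contact_force: [0.9, 0.3, -0.1]
grip_width: 0.0458
t: 19.82
position: [0.4519, 0.2706, 0.0041]
tcp_rot: [[0.072, -0.997, -0.0], [-0.997, -0.072, -0.0], [0.0, 0.0, -1.0]]
contact_force: [-0.1, -0.3, 0.5]
grip_width: 0.0459
t: 20.32
position: [0.4522, 0.2707, 0.0044]
tcp_rot: [[0.072, -0.997, 0.0], [-0.997, -0.072, 0.0], [-0.0, -0.0, -1.0]]
contact_force: [-0.1, -0.7, 1.2]
grip_width: 0.0335
```

```bash
python3 -m creep '[[[0,0,1,0],[0,0,3.5,0],[0,-1.5,6,0],[-0.5,-6,7,0],[-1,-12,7,0]]]'
python3 -m creep '[[[0,-6,0,0],[2,-12,0,0],[5,-17,0,0],[7,-18.8,0,0],[7,-18.8,0,0]]]'
python3 -m creep '[[[0,0,-2,0],[0,0,-4,0],[0,0,-5,0],[0,0,-5.3,0],[0,0,-5.3,0]]]'
python3 - <<'E'
from h import *
st=arm.state();print(st["position"],st["t"])
im=arm.snapshot("scene")[:,:,::-1];cv2.imwrite("pics/s7.png",cv2.resize(im[180:300,250:410],None,fx=4,fy=4))
im=arm.snapshot("wrist")[:,:,::-1];cv2.imwrite("pics/w7.png",im)
E
```

```text
t: 20.95
position: [0.4429, 0.1502, 0.0758]
tcp_rot: [[0.074, -0.997, 0.004], [-0.997, -0.074, 0.0], [-0.0, -0.004, -1.0]]
contact_force: [1.7, -1.1, -0.2]
grip_width: 0.0335
t: 21.58
position: [0.5132, -0.0389, 0.0747]
tcp_rot: [[0.069, -0.998, 0.002], [-0.998, -0.069, -0.0], [0.001, -0.001, -1.0]]
contact_force: [0.3, 0.2, 0.1]
grip_width: 0.0332
t: 22.2
position: [0.5121, -0.0371, 0.0217]
tcp_rot: [[0.072, -0.997, 0.0], [-0.997, -0.072, -0.0], [0.0, -0.0, -1.0]]
contact_force: [-0.5, 0.2, -1.2]
grip_width: 0.0334
[ 0.51214617 -0.03708089  0.02165109] 22.2
```

View pics/s7.png

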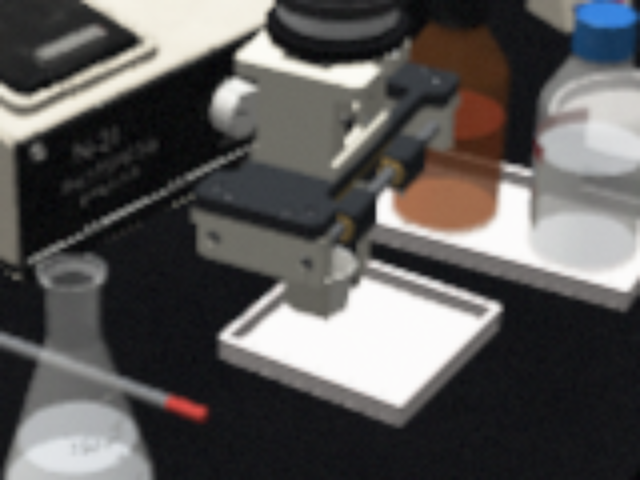

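View pics/w7.png

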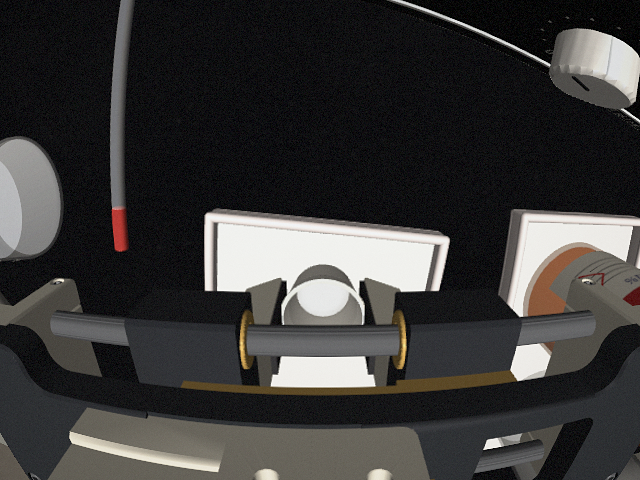

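```bash
python3 -m creep '[[[0,0,-0.5,0],[0,0,-0.9,0],[0,0,-1.1,0],[0,0,-1.2,0]]]'; python3 -m creep '[[[0,0,-0.1,0],[0,0,-0.1,0]]]';python3 -m creep '[[[0,0,-0.1,0],[0,0,-0.1,0]]]'
```

```text
t: 22.8
position: [0.512, -0.0374, 0.009]
tcp_rot: [[0.072, -0.997, -0.0], [-0.997, -0.072, -0.0], [0.0, 0.0, -1.0]]
contact_force: [-0.3, 0.4, -0.9]
grip_width: 0.0338
t: 23.05
position: [0.5121, -0.0374, 0.0083]
tcp_rot: [[0.072, -0.997, 0.0], [-0.997, -0.072, -0.0], [0.0, -0.0, -1.0]]
contact_force: [-0.1, -0.2, 0.5]
grip_width: 0.0335
t: 23.3
position: [0.5123, -0.0374, 0.0083]
tcp_rot: [[0.072, -0.997, 0.001], [-0.997, -0.072, -0.0], [0.0, -0.001, -1.0]]
contact_force: [-3.6, 0.9, 10.8]
grip_width: 0.0333
```

```bash
python3 -m creep '[[[0,0,0.1,0],[0,0,0.1,0],[0,0,0.1,0],[0,0,0.1,0]]]' 0
python3 -m creep '[[[0,0,1.5,0],[0,0,5,0],[0,0,10,0],[0,0,15,0],[0,2,19,0]]]' 
python3 -m creep '[[[0,6,0,0],[0,12,0,0],[1,18,0,0],[4,23,0,0],[8,26,0,0]]]'
python3 -m creep '[[[3,1,0,0],[4.5,1,-2,0],[4.5,1,-6,0],[4.5,1,-6,0],[4.5,1,-6,0]]]'
python3 - <<'E'
from h import *
st=arm.state();print(st["position"],st["t"]);im=arm.snapshot("wrist");cv2.imwrite("pics/w8.png",im[:,:,::-1])
im=arm.snapshot("scene")[:,:,::-1];cv2.imwrite("pics/s8.png",im)
print(wproj((.662,.247,.029),st))
E
```

```text
t: 23.8
position: [0.512, -0.0374, 0.0081]
tcp_rot: [[0.072, -0.997, -0.0], [-0.997, -0.072, -0.0], [0.0, 0.0, -1.0]]
contact_force: [0.5, 0.2, 0.2]
grip_width: 0.0456
t: 24.42
position: [0.5124, -0.018, 0.2015]
tcp_rot: [[0.07, -0.998, 0.003], [-0.998, -0.07, -0.001], [0.001, -0.003, -1.0]]
contact_force: [-0.0, -0.6, -0.2]
grip_width: 0.0457
t: 25.05
position: [0.592, 0.2456, 0.1999]
tcp_rot: [[0.075, -0.997, 0.001], [-0.997, -0.075, 0.001], [-0.0, -0.001, -1.0]]
contact_force: [1.4, -1.3, -0.0]
grip_width: 0.0459
t: 25.68
position: [0.6376, 0.2528, 0.1403]
tcp_rot: [[0.072, -0.997, 0.002], [-0.997, -0.072, 0.001], [-0.0, -0.002, -1.0]]
contact_force: [1.4, -0.2, 0.5]
grip_width: 0.0457
[0.63761953 0.2528347  0.14034294] 25.675
(np.float64(333.13735128835435), np.float64(202.73227585419238))
```

View pics/w8.png

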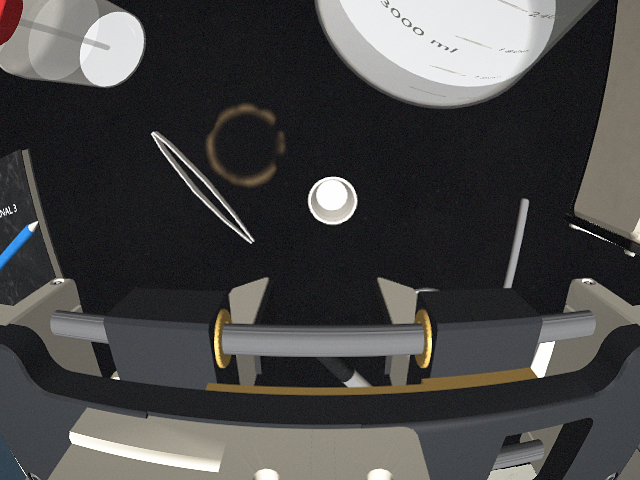

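View pics/s8.png

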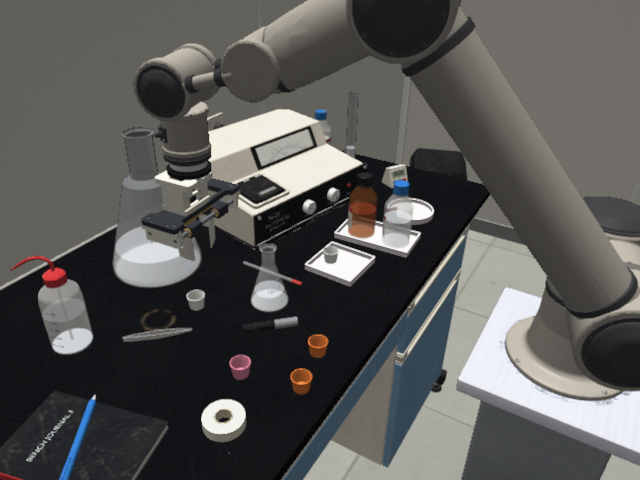

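Cup A stands in the square tray at scene (331,254). Cup B is at wrist (332,200). I'll check the clearance to the big flask.

Run:
```python
from h import *
st=arm.state()
print(wat(332,200,.029,st),"bigflask near",wat(445,106,0.01,st),wat(318,10,.01,st), "mouth top",at("top",249,94,.25))
print("flask left edge top", at("top",260,163,.01), at("top",292,128,.01),at("top",226,128,.01))
```

```text
[0.66440029 0.24812439 0.029     ] bigflask near [0.74470212 0.16362044 0.01      ] [0.8118476  0.26913379 0.01      ] mouth top [0.85553132 0.183089   0.25      ]
flask left edge top [0.74082474 0.17413143 0.01      ] [0.84276341 0.08877695 0.01      ] [0.83684617 0.27247548 0.01      ]
```

```bash
python3 -m creep '[[[1.3,-0.3,-2,0],[2.5,-0.5,-6,0],[2.5,-0.5,-10,0],[2.5,-0.5,-12,0],[2.5,-0.5,-12,0]]]'
python3 - <<'E'
from h import *
st=arm.state();print(st["position"]);im=arm.snapshot("wrist");cv2.imwrite("pics/w9.png",im[:,:,::-1])
E
```

```text
t: 26.4
position: [0.6617, 0.2476, 0.018]
tcp_rot: [[0.072, -0.997, -0.001], [-0.997, -0.072, -0.0], [0.0, 0.001, -1.0]]
contact_force: [0.9, -1.1, -0.0]
grip_width: 0.0458
[0.66168224 0.24763152 0.01795512]
```

View pics/w9.png

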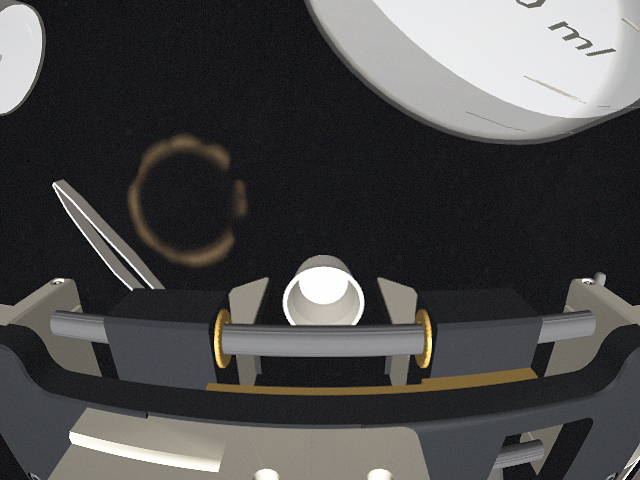

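```bash
python3 -m creep '[[[0.1,0,-0.5,0],[0.1,0,-1,0],[0.1,0,-1.4,0],[0.1,0,-1.4,0]]]'
python3 -m creep '[[[0,0,0,0],[0,0,0,0],[0,0,0,0],[0,0,0,0]]]' 1
python3 -m creep '[[[0,0,1,0],[0,0,4,0],[0,0,8,0],[-1,0,13,0],[-3,-1,18,0]]]'
```

```text
t: 26.95
position: [0.6628, 0.2476, 0.0039]
tcp_rot: [[0.072, -0.997, -0.001], [-0.997, -0.072, -0.0], [0.0, 0.001, -1.0]]
contact_force: [0.2, 0.5, -0.2]
grip_width: 0.0463
t: 27.45
position: [0.6632, 0.2476, 0.0044]
tcp_rot: [[0.072, -0.997, 0.0], [-0.997, -0.072, -0.0], [0.0, -0.0, -1.0]]
contact_force: [0.2, -0.5, 0.8]
grip_width: 0.0338
t: 28.08
position: [0.6329, 0.2379, 0.1862]
tcp_rot: [[0.072, -0.997, 0.001], [-0.997, -0.072, 0.0], [-0.0, -0.001, -1.0]]
contact_force: [0.5, -0.2, 0.2]
grip_width: 0.0336
```

```bash
python3 -m creep '[[[-4,-2,0,0],[-8,-5,0,0],[-12,-9,0,0],[-15.5,-14,0,0],[-17.6,-20,0,0]]]'
python3 -m creep '[[[0,-5,-1,0],[0,-7.3,-5,0],[0,-7.4,-10,0],[0,-7.4,-15,0],[0,-7.4,-16.4,0]]]'
python3 -m creep '[[[0,0,0,0],[0,0,0,0]]]'
python3 - <<'E'
from h import *
st=arm.state();print(st["position"],st["t"])
im=arm.snapshot("scene")[:,:,::-1];cv2.imwrite("pics/s10.png",cv2.resize(im[180:300,250:410],None,fx=4,fy=4))
im=arm.snapshot("wrist")[:,:,::-1];cv2.imwrite("pics/w10.png",im)
E
```

```text
t: 28.7
position: [0.4559, 0.0379, 0.1852]
tcp_rot: [[0.074, -0.997, 0.001], [-0.997, -0.074, -0.0], [0.0, -0.001, -1.0]]
contact_force: [1.5, -1.3, -0.0]
grip_width: 0.0338
t: 29.32
position: [0.456, -0.0351, 0.0187]
tcp_rot: [[0.071, -0.997, -0.004], [-0.997, -0.071, 0.001], [-0.001, 0.004, -1.0]]
contact_force: [-0.6, 0.1, 0.9]
grip_width: 0.0334
t: 29.58
position: [0.4588, -0.0356, 0.022]
tcp_rot: [[0.072, -0.997, 0.003], [-0.997, -0.072, -0.001], [0.001, -0.003, -1.0]]
contact_force: [0.8, 0.3, -0.3]
grip_width: 0.0337
[ 0.45884997 -0.0355632   0.02197307] 29.575
```

View pics/w10.png

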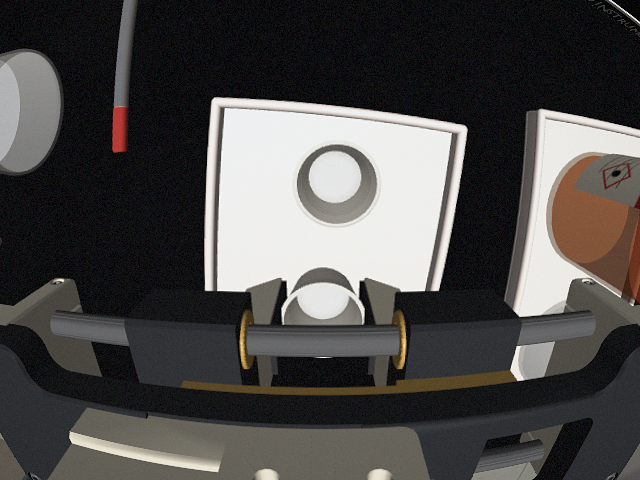

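View pics/s10.png

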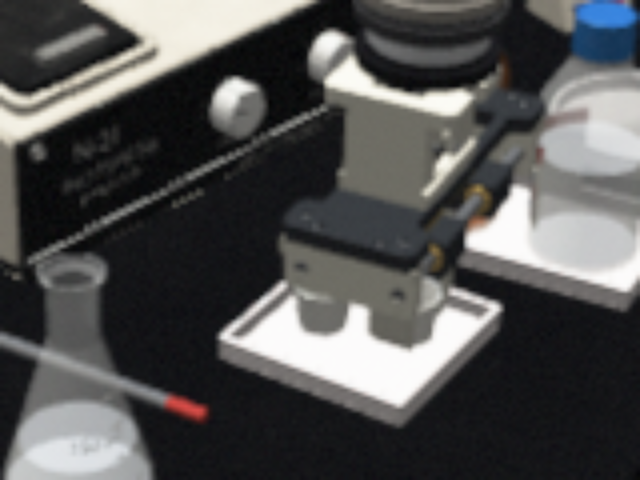

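Cup A stands in the far half of the square tray (wrist 337,183), and cup B is over the near half with room to spare. Lowering.

```bash
python3 -m creep '[[[0,0,-0.5,0],[0,0,-0.9,0],[0,0,-1.1,0],[0,0,-1.2,0]]]'; python3 -m creep '[[[0,0,-0.1,0],[0,0,-0.1,0]]]';python3 -m creep '[[[0,0,-0.1,0],[0,0,-0.1,0]]]'
```

```text
t: 30.18
position: [0.4574, -0.0353, 0.0082]
tcp_rot: [[0.072, -0.997, -0.0], [-0.997, -0.072, -0.0], [-0.0, 0.0, -1.0]]
contact_force: [-2.0, 0.8, 10.5]
grip_width: 0.0336
t: 30.42
position: [0.4574, -0.0353, 0.0082]
tcp_rot: [[0.072, -0.997, 0.0], [-0.997, -0.072, -0.0], [0.0, -0.0, -1.0]]
contact_force: [-3.9, -0.8, 13.1]
grip_width: 0.0334
t: 30.68
position: [0.4575, -0.0354, 0.008]
tcp_rot: [[0.072, -0.997, 0.001], [-0.997, -0.072, -0.0], [0.0, -0.001, -1.0]]
contact_force: [-6.4, 2.0, 24.9]
grip_width: 0.0336
```

```bash
python3 -m creep '[[[0,0,0.2,0],[0,0,0.2,0]]]'; python3 -m creep '[[[0,0,0,0],[0,0,0,0],[0,0,0,0],[0,0,0,0]]]' 0
python3 -m creep '[[[0,0,1.5,0],[0,0,5,0],[0,0,10,0],[0,0,15,0],[0,2,20,0]]]'
python3 -m creep '[[[1.5,5,0,0],[4,11,0,0],[6.5,16.5,0,0],[7,16.5,0,0],[7,16.5,0,0]]]' -1
python3 - <<'E'
from h import *
st=arm.state();print(st["position"],st["t"]);im=arm.snapshot("wrist");cv2.imwrite("pics/w11.png",im[:,:,::-1])
im=arm.snapshot("scene")[:,:,::-1];cv2.imwrite("pics/s11.png",im)
print(wproj((.546,.156,.131),st))
E
```

```text
t: 30.92
position: [0.4576, -0.0354, 0.0083]
tcp_rot: [[0.072, -0.997, 0.0], [-0.997, -0.072, -0.0], [0.0, -0.0, -1.0]]
contact_force: [-0.1, 0.3, 0.2]
grip_width: 0.0334
t: 31.42
position: [0.4574, -0.0354, 0.0081]
tcp_rot: [[0.072, -0.997, -0.0], [-0.997, -0.072, -0.0], [0.0, 0.0, -1.0]]
contact_force: [0.5, 0.5, -0.1]
grip_width: 0.0457
t: 32.05
position: [0.4572, -0.0158, 0.2099]
tcp_rot: [[0.07, -0.998, 0.0], [-0.998, -0.07, -0.0], [0.0, -0.0, -1.0]]
contact_force: [0.3, 0.3, 0.0]
grip_width: 0.0457
t: 32.67
position: [0.5271, 0.1494, 0.2077]
tcp_rot: [[0.072, -0.997, -0.001], [-0.997, -0.072, -0.001], [0.001, 0.001, -1.0]]
contact_force: [-0.1, -0.5, -0.6]
grip_width: 0.0902
[0.52714291 0.14943503 0.20769821] 32.675
(np.float64(314.90070039046304), np.float64(219.43596394383312))
```

View pics/w11.png

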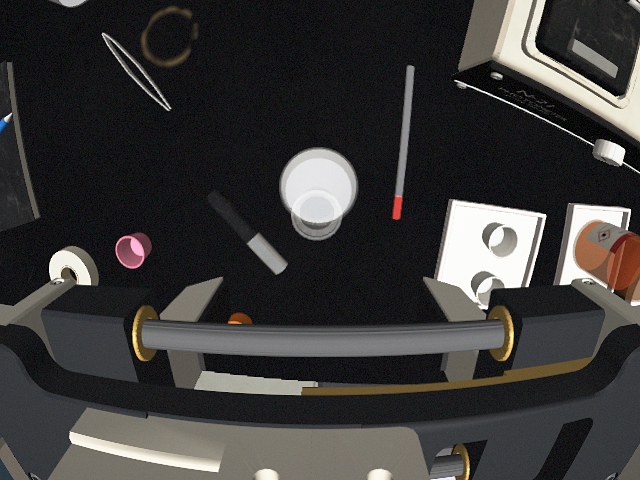

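View pics/s11.png

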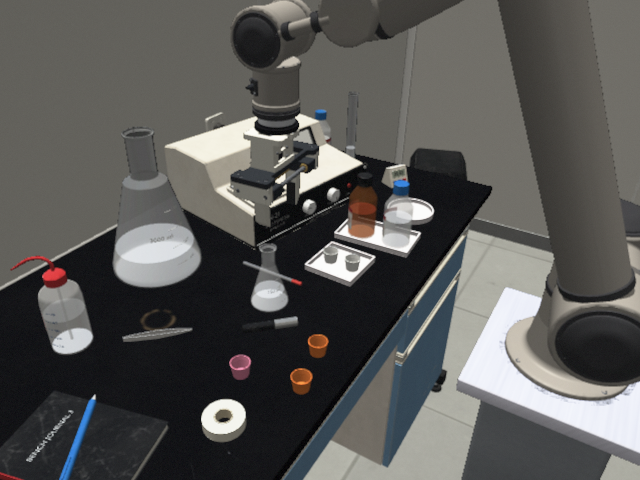

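Both cups stand in the square tray at scene (331,255) and (352,262). The flask rim is at wrist (316,216), about (0.5475, 0.1555).

```bash
python3 -m creep '[[[1.5,0.5,0,0],[2,0.6,-2,0],[2,0.6,-6,0],[2,0.6,-9.5,0],[2,0.6,-10,0]]]' -1
python3 -m creep '[[[0,0,-0.6,0],[0,0,-1.4,0],[0,0,-1.5,0],[0,0,-1.5,0]]]'
python3 -m creep '[[[0,0,0,0],[0,0,0,0],[0,0,0,0],[0,0,0,0],[0,0,0,0]]]' 1
python3 -m creep '[[[0,0,0,0],[0,0,0,0],[0,0,0,0],[0,0,0,0]]]'
```

```text
t: 33.4
position: [0.5457, 0.154, 0.1064]
tcp_rot: [[0.07, -0.998, -0.005], [-0.998, -0.07, -0.001], [0.001, 0.005, -1.0]]
contact_force: [0.3, 0.7, 1.1]
grip_width: 0.0919
t: 33.9
position: [0.5477, 0.1557, 0.0937]
tcp_rot: [[0.072, -0.997, 0.001], [-0.997, -0.072, 0.0], [0.0, -0.001, -1.0]]
contact_force: [-0.0, 0.5, -0.3]
grip_width: 0.0919
t: 34.52
position: [0.5474, 0.1556, 0.0932]
tcp_rot: [[0.072, -0.997, -0.0], [-0.997, -0.072, -0.0], [0.0, 0.0, -1.0]]
contact_force: [-0.0, 0.4, 0.0]
grip_width: 0.0462
t: 35.02
position: [0.5474, 0.1556, 0.0932]
tcp_rot: [[0.072, -0.997, -0.0], [-0.997, -0.072, -0.0], [0.0, 0.0, -1.0]]
contact_force: [0.4, 0.6, -0.5]
grip_width: 0.0277
```

```bash
python3 -m creep '[[[0,0,1,0],[0,0,4,0],[0,0,8,0],[0,0,12.5,0],[-1,-1,17,0]]]'
python3 -m creep '[[[-1.5,-2,3,0],[-4,-6,3,0],[-6.5,-11,3,0],[-8,-16,3,0],[-9,-21.5,3,0]]]'
python3 -m creep '[[[0,-5.5,0,0],[0,-11,0,0],[0,-16.5,0,0],[0,-22,0,0],[0,-26,0,0]]]'
python3 -m creep '[[[0,-2.2,0,0],[0,-2.3,0,0],[0,-2.3,-2,0],[0,-2.3,-6,0],[0,-2.3,-10,0]]]'
python3 -m creep '[[[0,0,-3,0],[0,0,-5.5,0],[0,0,-6.5,0],[0,0,-6.8,0],[0,0,-6.8,0]]]'
python3 - <<'E'
from h import *
st=arm.state();print(st["position"],st["t"])
im=arm.snapshot("scene")[:,:,::-1];cv2.imwrite("pics/s12.png",cv2.resize(im[130:280,300:480],None,fx=4,fy=4))
im=arm.snapshot("wrist")[:,:,::-1];cv2.imwrite("pics/w12.png",im)
E
```

```text
t: 35.65
position: [0.5373, 0.1459, 0.2652]
tcp_rot: [[0.072, -0.997, 0.001], [-0.997, -0.072, 0.0], [-0.0, -0.001, -1.0]]
contact_force: [-0.3, 0.1, -0.2]
grip_width: 0.0275
t: 36.28
position: [0.4465, -0.0704, 0.2942]
tcp_rot: [[0.073, -0.997, 0.001], [-0.997, -0.073, -0.0], [0.001, -0.001, -1.0]]
contact_force: [0.9, -1.0, -0.8]
grip_width: 0.0274
t: 36.9
position: [0.4469, -0.3316, 0.2937]
tcp_rot: [[0.07, -0.998, 0.0], [-0.998, -0.07, -0.001], [0.001, -0.0, -1.0]]
contact_force: [-0.8, -0.3, -1.8]
grip_width: 0.0279
t: 37.52
position: [0.4477, -0.3512, 0.1931]
tcp_rot: [[0.073, -0.997, 0.001], [-0.997, -0.073, -0.001], [0.001, -0.001, -1.0]]
contact_force: [0.6, -1.5, -0.5]
grip_width: 0.0274
t: 38.15
position: [0.4479, -0.3525, 0.1262]
tcp_rot: [[0.072, -0.997, 0.001], [-0.997, -0.072, -0.001], [0.001, -0.001, -1.0]]
contact_force: [-0.1, -0.6, -0.8]
grip_width: 0.0275
[ 0.44786679 -0.35250209  0.12621655] 38.15
```

View pics/w12.png

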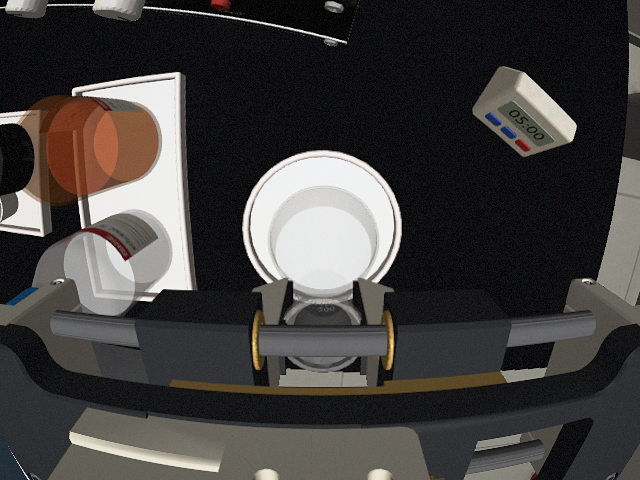

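View pics/s12.png

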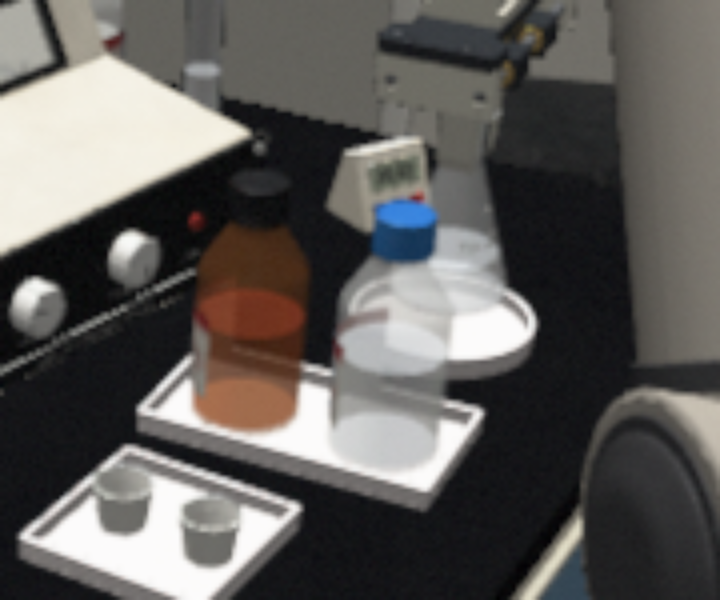

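Run:
```python
from h import *
st=arm.state()
# tray rim outer top & bottom-visible edges
print(wat(322,151,.017,st),wat(244,225,.017,st),wat(401,229,.017,st))
```

```text
[ 0.50967224 -0.34781651  0.017     ] [ 0.45115946 -0.29307616  0.017     ] [ 0.45637592 -0.41150711  0.017     ]
```

```bash
python3 -m creep '[[[0,0,-0.5,0],[0,0,-1.2,0],[0,0,-1.8,0],[0,0,-2.2,0],[0,0,-2.2,0]]]'
```

```text
t: 38.88
position: [0.4473, -0.3522, 0.1028]
tcp_rot: [[0.072, -0.997, -0.001], [-0.997, -0.072, 0.001], [-0.001, 0.001, -1.0]]
contact_force: [0.1, -0.2, -0.7]
grip_width: 0.0278
```

```bash
python3 -m creep '[[[0,0,-0.2,0],[0,0,-0.4,0],[0,0,-0.5,0],[0,0,-0.5,0]]]';python3 -m creep '[[[0,0,-0.1,0],[0,0,-0.1,0]]]'
```

```text
t: 39.38
position: [0.4474, -0.3523, 0.0982]
tcp_rot: [[0.072, -0.997, -0.0], [-0.997, -0.072, -0.0], [0.0, 0.0, -1.0]]
contact_force: [-0.1, -0.5, -1.7]
grip_width: 0.0276
t: 39.62
position: [0.4474, -0.3524, 0.0972]
tcp_rot: [[0.072, -0.997, 0.0], [-0.997, -0.072, -0.0], [0.0, -0.0, -1.0]]
contact_force: [-0.4, -0.6, -1.4]
grip_width: 0.0276
```

```bash
python3 -m creep '[[[0,0,-0.1,0],[0,0,-0.1,0]]]'
```

```text
t: 39.88
position: [0.4476, -0.3527, 0.097]
tcp_rot: [[0.072, -0.997, 0.001], [-0.997, -0.072, -0.001], [0.001, -0.001, -1.0]]
contact_force: [-1.3, -0.0, 5.1]
grip_width: 0.0278
```

```bash
python3 -m creep '[[[0,0,0,0],[0,0,0,0],[0,0,0,0],[0,0,0,0],[0,0,0,0]]]' -1
python3 -m creep '[[[0,0,1,0],[0,0,4,0],[0,0,8,0],[0,-2,12,0],[-3,-6,14,0]]]'
python3 -m creep '[[[-5,-3,0,0],[-10,-6,0,0],[-15,-8,0,0],[-18,-8,0,0],[-18,-8,0,0]]]'
python3 - <<'E'
from h import *
st=arm.state();print(st["position"],st["t"])
im=arm.snapshot("scene")[:,:,::-1];cv2.imwrite("pics/s13.png",cv2.resize(im[130:300,290:490],None,fx=3.5,fy=3.5))
im=arm.snapshot("top")[:,:,::-1];cv2.imwrite("pics/t13.png",cv2.resize(im[200:320,290:490],None,fx=4,fy=4))
E
```

```text
t: 40.5
position: [0.4474, -0.3523, 0.0962]
tcp_rot: [[0.072, -0.997, -0.0], [-0.997, -0.072, -0.0], [-0.0, 0.0, -1.0]]
contact_force: [-0.4, -0.5, -0.5]
grip_width: 0.0733
t: 41.12
position: [0.4191, -0.4125, 0.2398]
tcp_rot: [[0.076, -0.997, 0.004], [-0.997, -0.076, -0.004], [0.004, -0.003, -1.0]]
contact_force: [1.2, -1.5, -0.7]
grip_width: 0.0917
t: 41.75
position: [0.2356, -0.4928, 0.2371]
tcp_rot: [[0.068, -0.998, -0.0], [-0.998, -0.068, -0.001], [0.001, 0.0, -1.0]]
contact_force: [0.5, 0.1, 0.0]
grip_width: 0.0919
[ 0.23556491 -0.4927603   0.23709833] 41.75
```

View pics/s13.png

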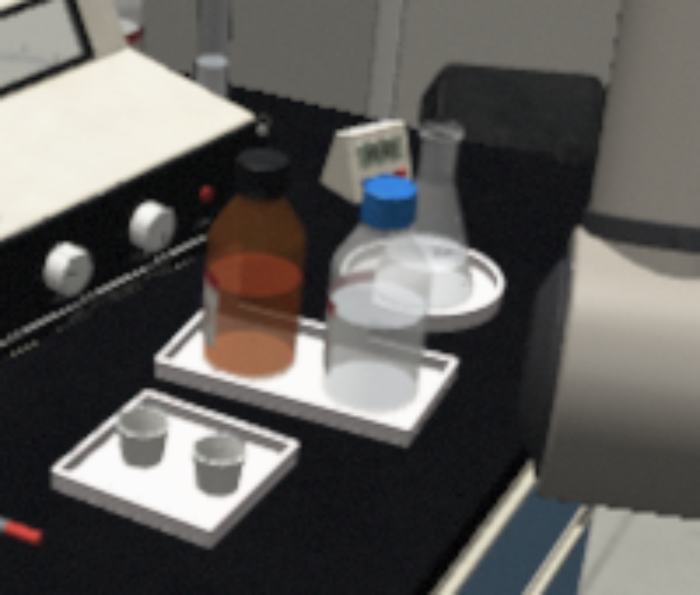

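View pics/t13.png

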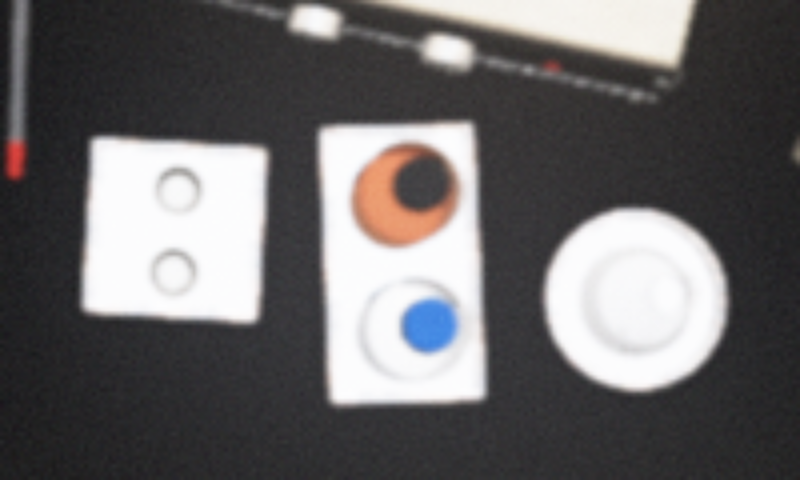

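The top and scene views both show all five pieces upright on their tray floors, clear of the walls, with the arm well away. In the top crop the cups are at (178,190) and (174,272), amber's cap at (421,183), the blue cap at (430,325) and the flask at (637,300).

```bash
python3 -m creep '[[[0,0,0,0],[0,0,0,0],[0,0,0,0],[0,0,0,0]]]'; python3 -c "
from rig import arm
print(arm.finish_job())"
```

```text
t: 42.35
position: [0.2377, -0.4923, 0.2362]
tcp_rot: [[0.072, -0.997, -0.0], [-0.997, -0.072, 0.0], [-0.0, 0.0, -1.0]]
contact_force: [0.2, 0.2, 0.4]
grip_width: 0.0919
the job is handed in; nothing more can be done
None
```

All five pieces are in their trays and the job is handed in at about 42 s. I placed the amber bottle, then the clear one, side by side in the long tray, then both white cups in the square tray, then the small flask in the round tray. I lowered each piece until the wrist force showed it touching the tray floor, then let go.

The last scene and top pictures showed everything upright, inside its tray and clear of the walls, with the arm well away. The decoys on the bench stayed where they were. No check failed, but two things were not clean:
- **First grip:** I started lifting the amber bottle before the fingers had fully closed. It held and stayed upright.
- **Second cup:** it was pressed onto the tray floor with about 25 N for a moment, so I eased off before releasing it.

The wrist camera read up to about 5 mm farther out in x than the other cameras at first. I used values in between, and every grasp held.

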